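# Switch the bench suction over to the wide hood

## Task

Switch the bench suction from the round nozzle to the wide hood: push the nozzle's gate lever to the right (as you see it from the robot) to its shut stop, then push the hood's gate lever to the left, past its half-open notch, all the way to its full-open stop. Only when both levers are home, press the start button on the switch box right down and let it come up again. Only push and press with the fingertips: do not pinch the levers' tabs, and leave the loose things on the bench where they are.

Things in the scene. Friction and masses are not known exactly. Their poses are not given: they have to be found in the camera images.
- hood_gate: Suction gate with a WIDE rectangular hood (150 mm wide, 58 mm high, its mouth 103 mm in front of the origin). A grey box 90x130 mm, 72 mm high, fixed to the bench; the mouth faces its own -x (roughly towards the robot), a pipe with a top at 40 mm stands behind it (to 96 mm behind the origin). Origin: centre of the underside. +x points back from the mouth, +y is the left as seen from the robot, z up. The two gates may stand left or right.
- hood_gate_pivot (a point): On the vertical axis about which this gate's lever swings, at the lever bar's height (84 mm above the bench; 20 mm behind the gate's origin).
- hood_gate_tab (a point): On the lever's upright black tab, 95 mm horizontally from the pivot and 102 mm above the bench; it moves with the lever. The tab is 32 mm long along the lever, 12 mm thick across it (the way it is pushed), and spans 82 to 122 mm above the bench. Push it sideways; nothing else stands as high beside it.
- hood_gate_lever (a joint): Lever, rad, -0.02 to 1.22. 0 = shut, right-hand end seen from the robot (bar points 0.6 rad right of the gate's -x); 0.6 = half-open notch, bar along -x; 1.2 = full open, left-hand end. Grows clockwise seen from above. A sprung detent holds it in each position; about 5 N at the tab moves it out; past 0.95 (or below 0.25) it drops into the end position and stays. Starts shut.
- hood_gate_tab_right: The right-hand half (6 mm thick) of this lever's tab; pushing on its face moves the lever to the left, opening the gate. Origin: on the half's middle plane, at its lower edge.
- hood_gate_tab_left: The left-hand half (6 mm thick) of this lever's tab; pushing on its face moves the lever to the right, closing it. Origin: on the half's middle plane, at its lower edge.
- nozzle_gate: Suction gate with a NARROW round nozzle (44 mm across, its mouth 108 mm in front of the origin). A grey box 90x130 mm, 72 mm high, fixed to the bench; the mouth faces its own -x (roughly towards the robot), a pipe with a top at 40 mm stands behind it (to 96 mm behind the origin). Origin: centre of the underside. +x points back from the mouth, +y is the left as seen from the robot, z up. The two gates may stand left or right.
- nozzle_gate_pivot (a point): On the vertical axis about which this gate's lever swings, at the lever bar's height (84 mm above the bench; 20 mm behind the gate's origin).
- nozzle_gate_tab (a point): On the lever's upright black tab, 95 mm horizontally from the pivot and 102 mm above the bench; it moves with the lever. The tab is 32 mm long along the lever, 12 mm thick across it (the way it is pushed), and spans 82 to 122 mm above the bench. Push it sideways; nothing else stands as high beside it.
- nozzle_gate_lever (a joint): Lever, rad, -0.02 to 1.22. 0 = shut, right-hand end seen from the robot (bar points 0.6 rad right of the gate's -x); 0.6 = half-open notch, bar along -x; 1.2 = full open, left-hand end. Grows clockwise seen from above. A sprung detent holds it in each position; about 5 N at the tab moves it out; past 0.95 (or below 0.25) it drops into the end position and stays. Starts at the half-open notch.
- nozzle_gate_tab_right: The right-hand half (6 mm thick) of this lever's tab; pushing on its face moves the lever to the left, opening the gate. Origin: on the half's middle plane, at its lower edge.
- nozzle_gate_tab_left: The left-hand half (6 mm thick) of this lever's tab; pushing on its face moves the lever to the right, closing it. Origin: on the half's middle plane, at its lower edge.
- switch_box: Grey switch box 75x75 mm, 55 mm high, fixed to the bench between the gates, with the start button on top. Origin: centre of the underside.
- start_button_top (a point): Centre of the top of the round white start button (30 mm across) on the switch box; press straight down.
- start_button (a joint): Travel of the start button, m: 0 = up, 0.006 = fully down (5 N); it springs back up.
- stone_arch: Bystander: white stone dental model, 54x60x28 mm. Loose. Origin: centre of the underside.
- glue_bottle: Bystander: small white glue bottle with black cap, 32 mm across, 80 mm high. Loose. Origin: centre of the underside.
- green_pliers: Bystander: pliers with green grips, 146x56x11 mm, lying flat. Loose. Origin: centre of the underside.
- wax_dish: Bystander: small white dish with red wax chips, 69 mm across, 22 mm high. Loose. Origin: centre of the underside.
- tape_roll: Bystander: roll of masking tape lying flat, 66 mm across, 20 mm high. Loose. Origin: centre of the underside.
- torch_lighter: Bystander: small spirit burner, 48 mm across, 70 mm high. Loose. Origin: centre of the underside.

How it is judged (in metres and radians):
On the way, in this order (a step that is already met when the one before it is completed fails the run):
1. the nozzle's lever is at its shut stop (value of joint nozzle_gate_lever below 0.08 rad), for 0.2 s.
2. with the nozzle shut, the hood's lever is at its full-open stop (value of joint nozzle_gate_lever below 0.08 rad and value of joint hood_gate_lever above 1.12 rad), for 0.2 s.
3. the start button is pressed right down with both levers home (all of step 2 and value of joint start_button above 0.0045 m), for 0.05 s.
At the end, for the whole second after the job is handed in: The nozzle's lever is shut (below 0.08 rad), the hood's lever is full open (above 1.12 rad), the start button has been pressed down at least 4.5 mm after that and is up again (below 1.5 mm), and no loose thing lies more than 15 mm from where it was (all of step 2 and value of joint start_button below 0.0015 m and not (distance of any of stone_arch, glue_bottle, green_pliers, wax_dish, tape_roll, torch_lighter from where it was at the start of the episode above 0.015 m)); the robot touches nothing.
It fails at once if the start button is pressed before both levers are home (value of joint start_button above 0.002 m and not (value of joint nozzle_gate_lever below 0.08 rad and value of joint hood_gate_lever above 1.12 rad)).
It fails at once if a lever's tab is pinched (more than 3 N of the fingers on both of its halves at once) ((contact force between the fingers and hood_gate_tab_left above 3 N and contact force between the fingers and hood_gate_tab_right above 3 N) or (contact force between the fingers and nozzle_gate_tab_left above 3 N and contact force between the fingers and nozzle_gate_tab_right above 3 N)).
It fails at once if a loose thing is moved more than 15 mm or lifted (distance of any of stone_arch, glue_bottle, green_pliers, wax_dish, tape_roll, torch_lighter from where it was at the start of the episode above 0.015 m).
It also fails if it takes over 54 s, if anything falls off the work surface, if the arm or the gripper's body presses on something with over 40 N, if the wrist force passes 120 N, or if a joint passes its speed limit or range.

## Robot

A 6-joint arm with a two-finger parallel gripper is mounted at the origin on a cart in front of the work surface, level with it; the furniture and walls round the work are solid. World frame = base frame: x ahead of the robot, y to its left, z up, the work surface at z = 0. Lengths are in m, angles in degrees, forces in N, time in s.
With the tool pointing down it reaches from about 0.375 to 0.9 m from the base axis. Payload 3.1 kg.
Tool frame: the origin (TCP) lies between the finger pads; the fingertips stand 11 mm ahead of it and the grasp point (between the pads) lies 8 mm behind it; z points along the fingers, y is the line along which they close (so a half turn about z gives the same grasp; the last joint's range is limited). The gripper opens to 87 mm and grips with 3 to 60 N. Pads are 19 mm wide; open, the fingers measure 117 mm over their backs; the gripper's body (75 mm by 190 mm) begins 51 mm behind the grasp point.
Start: joints at [54.975, 30.224, 82.088, -0, 67.689, -10.227], TCP at [0.262, 0.567, 0.194] pointing down, gripper open.
Joint ranges: [-176.69, 176.69], [-43.24, 126.21], [12.49, 139.97], [-82, 262], [0, 151.66], [-163.58, 163.58]. Speed limits (degrees/s): [159.86, 159.86, 180, 180, 180, 180].

## Interface

Orientations are given as a 3x3 rotation matrix whose columns are the frame's x, y, z axes.
In Python, from rig import bot gives the robot as it stands.
- The arm moves only by the tool apply_moves, never from a script. Its argument "steps" is a list that holds one entry, the list of rows, each a list of 7 numbers: the shift along the tool's x, y, z in cm, then the turn, a rotation vector about the tool's x, y, z in degrees, then the gripper command: -1 is shut, 1 is fully open, values between are in proportion. In form: [[[dx, dy, dz, rx, ry, rz, jaw], ...]]. A call has 1 to 20 rows; each row is the pose to reach, as a shift and turn from the pose commanded when the call began, along the tool's axes at that moment; what a row does not reach only later rows make up. A row lasts 1/8 s, in which the tool goes at most 62.5 mm and 10.7 degrees, less where a joint would pass 70% of its speed; a pose out of reach is approached as far as the arm can. A call with a gripper value outside its range is refused whole. The fingers move at their own pace and stop on an object; the grip force is fixed at half the most. Time passes only in rows, so rows that repeat a pose let the fingers close. It gives the time, the measured TCP pose, the force, the opening and the grip force at its end, in the units of the state.
- bot.read_state(): the state, without advancing time (a new reading comes with each control period).
- bot.capture(name): name is "side" or "top"; returns the picture (420x560x3 uint8, blue, green, red); there is no depth.
- bot.camera_model(name): a dict with "intrinsics" (3x3 intrinsics, pixels), "k1" (the pictures are not rectified: a ray, as slopes to the right and down, at radius r is drawn at 1 + k1 r^2 times it, then the intrinsics apply), "R" (3x3) and "t" (3): a world point X has camera coordinates R X + t. Camera axes: x right, y down, z forward; pixel columns grow to the right and rows downward; lengths in m; the calibration is good to about 2 mm. A picture is of the moment at which its call begins. camera_model takes no time and is no camera call.
- bot.hand_in(): hands the job in; it is judged then, once.
The state is a dict: "time_s": time; "joint_positions": joint angles; "qvel": joint speeds; "tau": joint torques, N m; "position": TCP position; "tcp_rot": TCP orientation; "force": force on the tool from outside, world axes, zero at the start; "moment": the same for the moment, N m; "opening": opening from 0.0 (shut) to 1.0 (fully open); "grasp_force": force on a finger pad.
Only numpy, scipy, OpenCV 4.12 (cv2) and the standard library are available. Lean on these libraries where they do the work, as an engineer would, in place of code of your own. Each camera call takes 0.05 s, during which the arm holds its last target. There are 200 camera calls.

## Working session

There is one attempt and no reset: what is moved stays moved. The work goes in short steps, Python scripts to look and compute and a tool call to move; the robot and the scene stay as the last step left them, time stands still between calls to the robot, and variables do not carry over. Pictures are saved under pics/ and viewed, at most 10 in all, crops included, and the job is handed in when it is done.

Besides the shell and the picture viewer there is one more tool, called after ">>>" as name(argument=value, ...), one argument or row to a line, values as JSON. apply_moves: Moves the arm, as the interface text tells. Its arguments: {"type":"object","properties":{"steps":{"type":"array","items":{"type":"array","items":{"type":"array","items":{"type":"number"}}}}},"required":["steps"]}

```bash
mkdir -p pics
cat > h.py <<'E'
import numpy as np, cv2
from rig import bot
def ray(cam,u,v):
    m=bot.camera_model(cam);K=np.array(m["intrinsics"]);R=np.array(m["R"]);t=np.array(m["t"])
    k=m["k1"]
    d=np.linalg.inv(K)@[u,v,1]; x=d[:2].copy()
    for _ in range(30): x=d[:2]/(1+k*(x@x))
    return -R.T@t, R.T@np.array([x[0],x[1],1])
def at(cam,u,v,z):
    c,d=ray(cam,u,v); return c+d*(z-c[2])/d[2]
def proj(cam,X):
    m=bot.camera_model(cam);K=np.array(m["intrinsics"]);p=np.array(m["R"])@np.array(X)+np.array(m["t"])
    x=p[:2]/p[2]; x=x*(1+m["k1"]*(x@x)); return (K@[x[0],x[1],1])[:2]
E
python3 - <<'E'
from h import *
for c in("side","top"):
    im=bot.capture(c); cv2.imwrite(f"pics/{c}0.png",im)
    print(c,ray(c,280,210))
    cv2.imwrite(f"pics/{c}0b.png",cv2.resize(im,(800,600),interpolation=cv2.INTER_CUBIC))
s=bot.read_state();print(s["position"],s["tcp_rot"])
E
```

```text
side (array([-0.01757732, -0.82127851,  1.10053453]), array([ 0.3876071 ,  0.56041336, -0.73197493]))
top (array([ 0.39860899, -0.03751691,  1.40152671]), array([ 0.06564775, -0.02770931, -0.99771502]))
[0.26168468 0.56679206 0.19326044] [[-9.07798794e-01  4.19404405e-01 -1.13799055e-03]
 [ 4.19405800e-01  9.07797421e-01 -1.61795372e-03]
 [ 3.54487971e-04 -1.94605627e-03 -9.99998044e-01]]
```

View pics/top0b.png

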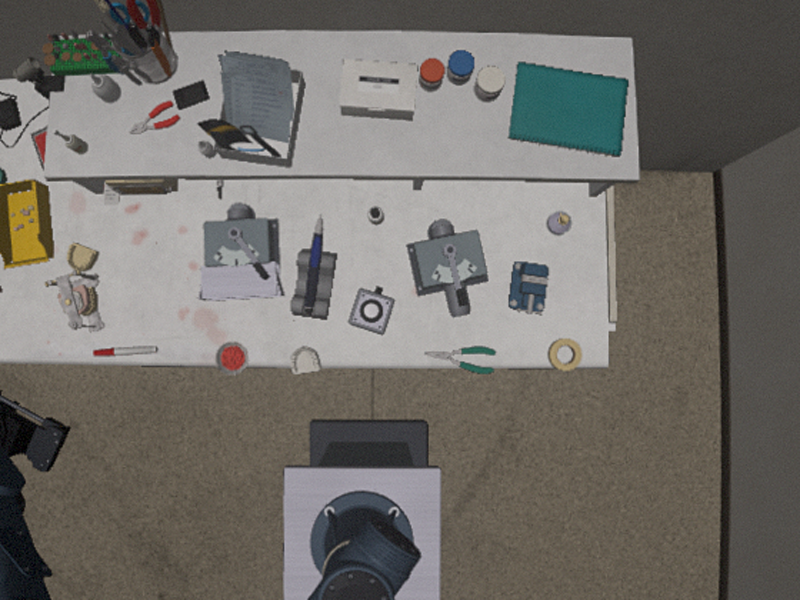

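View pics/side0b.png

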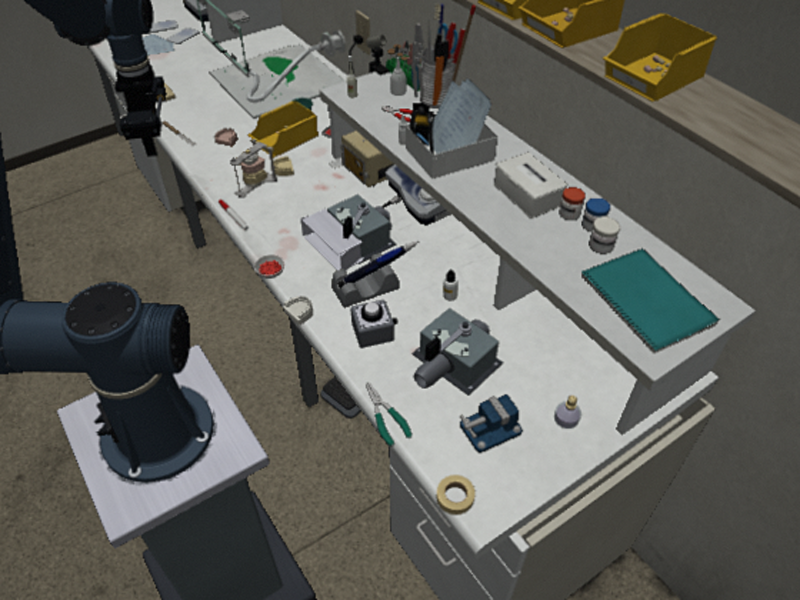

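The top view shows the hood gate at about (240,250) px and the nozzle gate at about (447,260). The switch box is at (372,310), and a pen stand between them at (315,280). The raised shelf's edge runs along row 180. Next I'll enlarge crops.

Run:
```python
from h import *
im=cv2.imread("pics/top0.png")
cv2.imwrite("pics/tc.png",cv2.resize(im[130:265,135:335],(800,540),interpolation=cv2.INTER_CUBIC))
im=cv2.imread("pics/side0.png")
cv2.imwrite("pics/sc.png",cv2.resize(im[125:275,200:360],(640,600),interpolation=cv2.INTER_CUBIC))
```

```text
(no output)
```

View pics/tc.png

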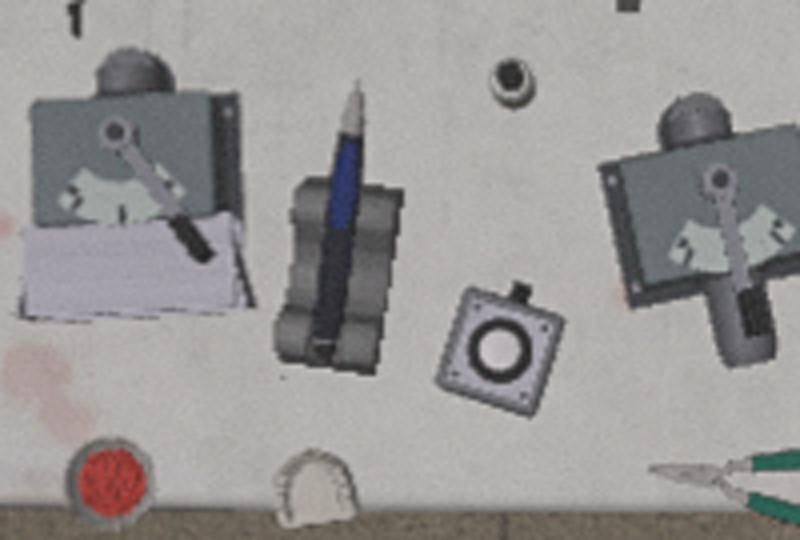

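View pics/sc.png

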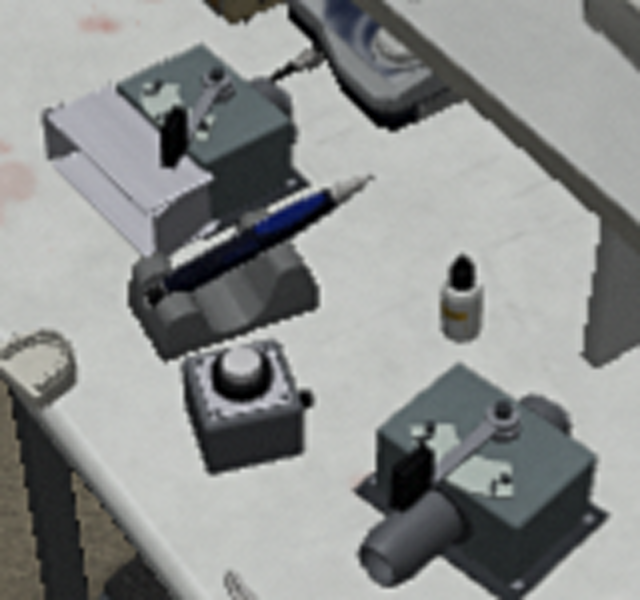

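The crops show these points as (top crop; side crop). Hood pivot: (116,132); (215,78). Hood tab: (193,238); (174,110). Nozzle pivot: (720,180); (503,412). Nozzle tab: (754,310); (415,452). Button: (500,349); (243,365). The pen stand sits just right of the hood tab.

Run:
```python
from h import *
def tc(U,V): return (U+.5)/4-.5+135,(V+.5)/4-.5+130
def sc(U,V): return (U+.5)/4-.5+200,(V+.5)/4-.5+125
def tri(a,b):
    c1,d1=ray("top",*tc(*a));c2,d2=ray("side",*sc(*b))
    s=np.linalg.lstsq(np.c_[d1,-d2],c2-c1,rcond=None)[0]
    p,q=c1+s[0]*d1,c2+s[1]*d2; return (p+q)/2,np.linalg.norm(p-q)
np.set_printoptions(precision=4,suppress=True)
for n,a,b,z in [("hpiv",(116,132),(215,75),.092),("htabtop",(190,236),(174,110),.122),("npiv",(720,180),(503,408),.092),("ntabtop",(753,310),(416,452),.122),
 ("button",(500,349),(243,360),.07),("pen tip",(358,85),(370,178),.1),("pen rear",(323,348),(155,292),.06)]:
    print(n,*tri(a,b),at("top",*tc(*a),z)[:2])
for n,p,z in [("boxes h",[(32,100),(210,93),(213,218),(36,226)],.072),("hoodmouth",[(22,318),(235,306)],.058),("n",[(612,165),(800,125),(640,285)],.072),
 ("stand",[(298,180),(403,190),(378,372),(277,360)],.045),("glue",[(512,78)],.08),("swbox",[(468,288),(565,322),(535,416),(437,380)],.055),("nozmouth",[(735,365),(775,357)],.05),("pliers tip",[(650,470)],.01),("arch",[(318,452)],.028)]:
    for q in p: print(n,at("top",*tc(*q),z)[:2])
for u in(120,280,400): print("shelf edge",at("top",u,126,.25))
```

```text
hpiv [0.6151 0.2501 0.0882] 0.0004703683432712514 [0.6147 0.2491]
htabtop [0.5392 0.1886 0.1295] 0.0021168688743244362 [0.5391 0.1904]
npiv [ 0.5844 -0.1701  0.091 ] 0.0025709354569407555 [ 0.5831 -0.1694]
ntabtop [ 0.4928 -0.1891  0.1241] 0.004551340799578641 [ 0.491  -0.1882]
button [ 0.4677 -0.0186  0.0745] 0.0025064180386076417 [ 0.4668 -0.0179]
pen tip [0.6508 0.0818 0.0822] 0.0018881898273348603 [0.6466 0.0806]
pen rear [0.4689 0.1087 0.0361] 0.0006582974549066265 [0.4674 0.1063]
boxes h [0.6409 0.3143]
boxes h [0.6459 0.1875]
boxes h [0.5573 0.1834]
boxes h [0.5512 0.3086]
hoodmouth [0.4874 0.3205]
hoodmouth [0.4967 0.169 ]
n [ 0.596  -0.0955]
n [ 0.6255 -0.2282]
n [ 0.5118 -0.1152]
stand [0.5881 0.1275]
stand [0.5812 0.0524]
stand [0.4514 0.0687]
stand [0.4595 0.1404]
glue [ 0.6559 -0.0252]
swbox [0.5105 0.0051]
swbox [ 0.4868 -0.0633]
swbox [ 0.4206 -0.0425]
swbox [0.4456 0.0264]
nozmouth [ 0.4572 -0.1837]
nozmouth [ 0.4629 -0.2122]
pliers tip [ 0.3826 -0.1261]
arch [0.3946 0.1124]
shelf edge [0.6804 0.3269 0.25  ]
shelf edge [ 0.6807 -0.069   0.25  ]
shelf edge [ 0.6848 -0.3677  0.25  ]
```

The checks hold: pivot-to-tab distances come out at 0.094–0.096 m against 0.095, and heights are close to those given. Now I'll work out the waypoints.

```bash
cat > w.py <<'E'
from h import *
np.set_printoptions(precision=2,suppress=True)
def rows(W):  # W: list of (x,y,z,yaw of tool y axis deg) -> tool-frame cm, deg
    s=bot.read_state();R=np.array(s["tcp_rot"]);p=np.array(s["position"])
    yaw=np.degrees(np.arctan2(R[1,1],R[0,1]))
    tilt=np.degrees(np.cross(R[:,2],[0,0,-1]))@R
    for x,y,z,a in W:
        d=R.T@(np.array([x,y,z])-p)*100
        r=(yaw-a+180)%360-180
        print(d.round(1),round(r,1))
    print("yaw",yaw,"tilt",tilt)
NP=np.array([.584,-.1697]);HP=np.array([.615,.2495])
def push(P,th,gap,sgn,z,a=None): # th: deg right of -x; sgn +1 push right, -1 push left
    t=np.radians(th);T=sgn*np.array([np.sin(t),-np.cos(t)])
    c=P+.095*np.array([-np.cos(t),-np.sin(t)])-T*(.021+gap)
    return (*c,z,th-90 if a is None else a)
E
python3 - <<'E'
from w import *
rows([push(NP,12.4,.011,1,.17),push(NP,12.4,.011,1,.109)])
E
```

```text
[-50.6 -56.5   2.4] 142.8
[-50.6 -56.5   8.5] 142.8
yaw 65.2029590467583 tilt [-0.11 -0.02 -0.  ]
```

>>> apply_moves(
  steps=[
    [[-3.6,-4,0.2,0,0,10,-1],[-7.2,-8,0.4,0,0,20,-1],[-10.8,-12,0.6,0,0,30,-1],[-14.4,-16,0.8,0,0,40,-1],[-18,-20,1,0,0,50,-1],[-21.6,-24,1.2,0,0,60,-1],[-25.2,-28,1.4,0,0,70,-1],[-28.8,-32,1.6,0,0,80,-1],[-32.4,-36,1.8,0,0,90,-1],[-36,-40,2,0,0,100,-1],[-39.6,-44,2.2,0,0,110,-1],[-43.2,-48,2.3,0,0,120,-1],[-47,-52,2.4,0,0,130,-1],[-50.6,-56.5,2.4,0,0,140,-1],[-50.6,-56.5,2.4,0,0,143,-1],[-50.6,-56.5,2.4,0,0,143,-1],[-50.6,-56.5,2.4,0,0,143,-1]],
  ],
)

```text
time_s: 2.22
position: [0.4839, -0.157, 0.1699]
tcp_rot: [[0.977, 0.213, -0.001], [0.213, -0.977, 0.001], [-0.001, -0.001, -1.0]]
force: [-0.1, -0.4, 0.2]
opening: 0.008
grasp_force: 0.0
```

Run:
```python
from w import *
z=.109
rows([push(NP,12.4,.011,1,z)]+[push(NP,t,0,1,z) for t in (12.4,18,24,30,36,42,46.8)])
s=bot.read_state();print(s["position"],s["force"],s["opening"],s["time_s"])
a=bot.capture("top")[120:280,230:390];b=bot.capture("side")[170:290,260:380]
cv2.imwrite("pics/n1.png",np.hstack([cv2.resize(a,(400,400),interpolation=2),cv2.resize(b,(400,400),interpolation=2)]))
```

```text
[0.  0.2 6.1] -0.1
[0.  1.3 6.1] -0.1
[-0.1  2.2  6.1] -5.7
[-0.2  3.3  6.1] -11.7
[-0.2  4.3  6.1] -17.7
[-0.   5.3  6.1] -23.7
[0.2 6.3 6.1] -29.7
[0.5 7.  6.1] -34.5
yaw -77.71182886767933 tilt [-0.05  0.05  0.  ]
[ 0.48 -0.16  0.17] [-0.14 -0.4   0.18] 0.007851521662543973 2.225
```

View pics/n1.png

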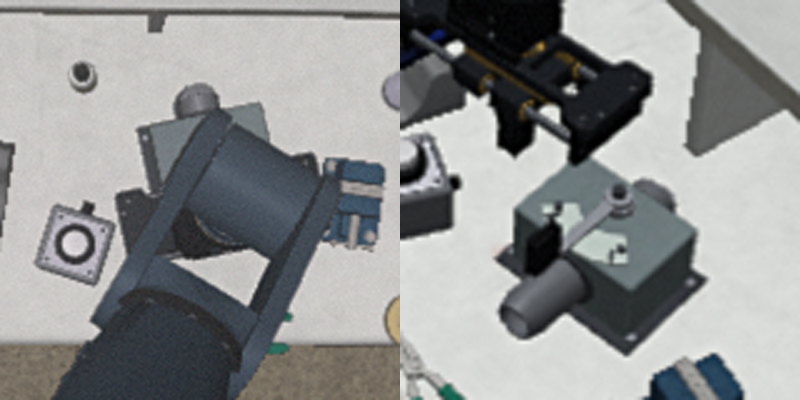

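The gripper hovers just left of the nozzle tab, with the fingers closed (side crop about (515,130), tab at (543,245)). Next I descend and push along the arc.

>>> apply_moves(
  steps=[
    [[0,0,3,0,0,0,-1],[0,0,6,0,0,0,-1],[0,0,6,0,0,0,-1],[0,0.7,6,0,0,0,-1],[0,1.4,6,0,0,0,-1],[-0.1,2.2,6,0,0,-6,-1],[-0.2,3.3,6,0,0,-12,-1],[-0.2,4.3,6,0,0,-18,-1],[0,5.3,6,0,0,-24,-1],[0.2,6.3,6,0,0,-30,-1],[0.4,6.8,6,0,0,-34,-1],[0.5,7.1,6,0,0,-34,-1],[0.5,7.1,6,0,0,-34,-1],[0.5,7.1,6,0,0,-34,-1]],
  ],
)

```text
time_s: 4.08
position: [0.5043, -0.226, 0.1104]
tcp_rot: [[0.692, 0.721, 0.0], [0.721, -0.692, -0.0], [0.0, 0.0, -1.0]]
force: [-0.2, 1.2, -0.4]
opening: 0.007
grasp_force: 0.0
```

Run:
```python
from w import *
s=bot.read_state();print(s["position"],s["force"])
b=bot.capture("side")[170:290,260:380]
cv2.imwrite("pics/n2.png",cv2.resize(b,(600,600),interpolation=2))
rows([(.484,-.157,.109,-50),(.484,-.157,.17,-50),push(HP,37.5,.012,-1,.17),push(HP,37.5,.012,-1,.109)])
```

```text
[ 0.5  -0.23  0.11] [-0.16  1.21 -0.4 ]
[ 3.6 -6.2  0.1] 6.2
[ 3.6 -6.2 -6. ] 6.2
[ 32.1 -23.1  -6. ] 8.7
[ 32.1 -23.1   0.1] 8.7
yaw -43.81269179347421 tilt [-0.01  0.    0.  ]
```

View pics/n2.png

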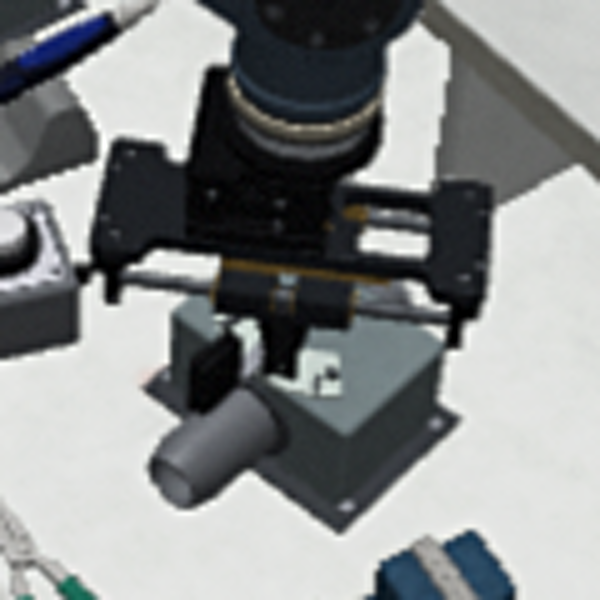

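The picture shows the tab still near crop (215,370) and the finger at (285,350). I'll check by projecting the expected points.

```bash
python3 - <<'E'
from w import *
def c(X): return (proj("side",X)-[260,170]+.5)*5
for n,th in(("half",12.4),("shut",46.8)):
    t=np.radians(th);q=NP+.095*np.array([-np.cos(t),-np.sin(t)])
    print(n,q,c([*q,.122]),c([*q,.082]))
s=bot.read_state()["position"]
for dz in (-.011,.008,.05): print("tool",c([s[0],s[1],s[2]+dz]))
print("pivot",c([*NP,.09]))
E
python3 - <<'E'
import sys;sys.path.insert(0,'.')
import cv2,os;os.chdir('.')
from h import *
b=bot.capture("side")[205:265,290:350];cv2.imwrite("pics/n3.png",cv2.resize(b,(600,600),interpolation=2))
E
```

```text
half [ 0.49 -0.19] [214.73 346.28] [211.81 393.82]
shut [ 0.52 -0.24] [313.65 383.3 ] [308.4  430.57]
tool [273.23 406.68]
tool [275.32 384.03]
tool [280.1  332.13]
pivot [325.93 286.91]
```

View pics/n3.png

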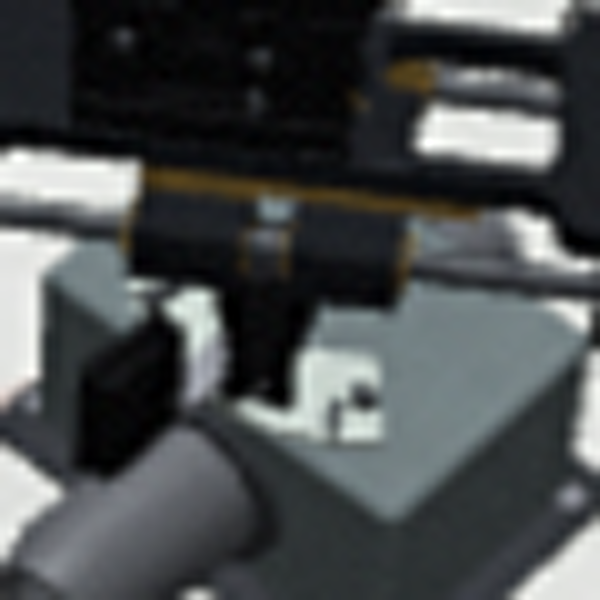

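Run:
```python
from w import *
np.set_printoptions(precision=4,suppress=True)
for p in([.4839,-.157,.1589],[.5043,-.226,.0994]): print(proj("side",p))
for z in(.099,.11,.12,.126,.13): print(z,at("side",316.5,244.5,z))
for z in(.159,.175,.185,.19): print(z,at("side",294.5,216.5,z))
s=bot.read_state();print(s["joint_positions"],s["position"])
```

```text
[293.2111 222.7724]
[314.1951 250.8167]
0.099 [ 0.5224 -0.2122  0.099 ]
0.11 [ 0.5165 -0.2189  0.11  ]
0.12 [ 0.5111 -0.225   0.12  ]
0.126 [ 0.5079 -0.2286  0.126 ]
0.13 [ 0.5057 -0.2311  0.13  ]
0.159 [ 0.4994 -0.1411  0.159 ]
0.175 [ 0.4906 -0.1526  0.175 ]
0.185 [ 0.4851 -0.1598  0.185 ]
0.19 [ 0.4824 -0.1634  0.19  ]
[-35.7198  31.2662  97.1303   0.0012  51.6122   8.0843] [ 0.5042 -0.2259  0.1102]
```

The fingertips stand about 25 mm higher than nominal, and the two pictures agree on this. So they passed over the tab without touching it. I'll lift, go back left of the tab, lower further and check.

>>> apply_moves(
  steps=[
    [[0,0,-1.5,0,0,0,-1],[1.2,-2.1,-1.5,0,0,10,-1],[2.4,-4.2,-1.5,0,0,20,-1],[3.6,-6.3,-1.5,0,0,30,-1],[3.6,-6.3,-1.5,0,0,34,-1],[3.6,-6.3,0,0,0,34,-1],[3.6,-6.3,1,0,0,34,-1],[3.6,-6.3,1.7,0,0,34,-1],[3.6,-6.3,1.7,0,0,34,-1],[3.6,-6.3,1.7,0,0,34,-1]],
  ],
)

```text
time_s: 5.42
position: [0.4839, -0.1567, 0.0931]
tcp_rot: [[0.977, 0.211, -0.0], [0.211, -0.977, 0.0], [-0.0, -0.0, -1.0]]
force: [0.6, -0.2, -0.3]
opening: 0.001
grasp_force: 0.0
```

Run:
```python
from w import *
p=bot.read_state()["position"]
b=bot.capture("side")[190:280,270:360];cv2.imwrite("pics/n4.png",cv2.resize(b,(600,600),interpolation=2))
for dz in(-.011,.016): print((proj("side",[p[0],p[1],p[2]+dz])-[270,190]+.5)*600/90)
z=p[2]
rows([push(NP,t,0,1,z) for t in (12.4,18,24,30,36,42,46.8)])
```

```text
[152.93 346.25]
[154.55 303.6 ]
[-0.   1.3  0. ] -0.2
[-0.2  2.3  0. ] -5.8
[-0.2  3.3  0. ] -11.8
[-0.2  4.3  0. ] -17.8
[-0.   5.3  0. ] -23.8
[0.2 6.3 0. ] -29.8
[0.5 7.  0. ] -34.6
yaw -77.80085247678096 tilt [ 0.02 -0.02  0.  ]
```

View pics/n4.png

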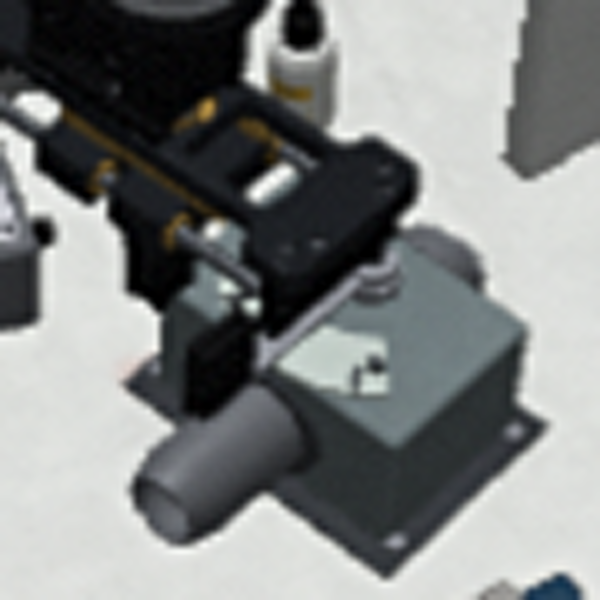

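The tip at (145,305) matches the +27 mm offset, so the real tip height is about 0.109. The tab is just to its right. I'll check how high the hanging end plate sits before lowering more.

Run:
```python
from w import *
s=bot.read_state();p=s["position"];R=np.array(s["tcp_rot"])
for xo in(-.0375,.0375):
  for z in(.11,.13,.15,.17):
    q=np.array(p)+R@[xo,.095,0];q[2]=z;print(xo,z,(proj("side",q)-[270,190]+.5)*600/90)
```

```text
-0.0375 0.11 [272.3  488.28]
-0.0375 0.13 [275.03 456.41]
-0.0375 0.15 [277.82 423.75]
-0.0375 0.17 [280.68 390.28]
0.0375 0.11 [397.41 376.93]
0.0375 0.13 [401.51 344.7 ]
0.0375 0.15 [405.7  311.69]
0.0375 0.17 [409.99 277.9 ]
```

The end plate is at about z = 0.2, so it's clear. Lower 1 cm more and push.

>>> apply_moves(
  steps=[
    [[0,0,1,0,0,0,-1],[0,0,1,0,0,0,-1],[0,0.7,1,0,0,0,-1],[0,1.4,1,0,0,0,-1],[-0.1,2.3,1,0,0,-6,-1],[-0.2,3.3,1,0,0,-12,-1],[-0.2,4.3,1,0,0,-18,-1],[0,5.3,1,0,0,-24,-1],[0.2,6.3,1,0,0,-30,-1],[0.4,6.8,1,0,0,-34,-1],[0.5,7.1,1,0,0,-34,-1],[0.5,7.1,1,0,0,-34,-1],[0.5,7.1,1,0,0,-34,-1]],
  ],
)

```text
time_s: 7.1
position: [0.5035, -0.2247, 0.0831]
tcp_rot: [[0.693, 0.721, -0.0], [0.721, -0.693, 0.0], [-0.0, -0.0, -1.0]]
force: [-0.1, 0.0, -0.1]
opening: 0.006
grasp_force: 0.0
```

Run:
```python
from w import *
p=bot.read_state()["position"]
b=bot.capture("side")[190:280,270:360];cv2.imwrite("pics/n5.png",cv2.resize(b,(600,600),interpolation=2))
t=np.radians(46.8);print((proj("side",[*(NP+.095*np.array([-np.cos(t),-np.sin(t)])),.122])-[270,190]+.5)*600/90)
rows([(.484,-.15,p[2],-55),(.484,-.14,.17,-55),push(HP,37.5,.014,-1,.17,-65),push(HP,37.5,.014,-1,.083,-65)])
```

```text
[351.53 377.74]
[ 4.  -6.6  0. ] 11.2
[ 4.8 -7.3 -8.7] 11.2
[ 32.  -22.8  -8.7] 21.2
[ 32.  -22.8   0. ] 21.2
yaw -43.81152149863521 tilt [-0.02  0.   -0.  ]
```

View pics/n5.png

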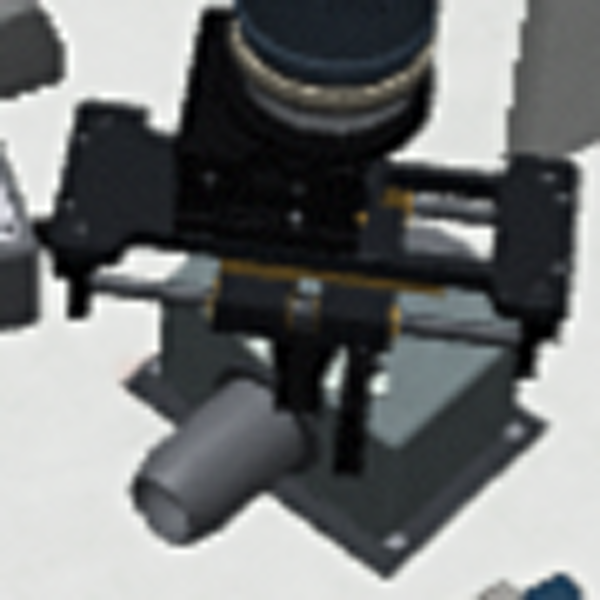

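The nozzle tab now stands at (352,410), matching the predicted shut position at (351,378) for its top, and the contact force is zero. Retreat, rise and go over to the right of the hood's tab.

>>> apply_moves(
  steps=[
    [[2,-3.3,0,0,0,5,-1],[4,-6.6,-3,0,0,10,-1],[4.8,-7.3,-8.7,0,0,12,-1],[8,-10,-8.7,0,0,14,-1],[12,-12,-8.7,0,0,16,-1],[16,-14.5,-8.7,0,0,18,-1],[20,-17,-8.7,0,0,20,-1],[24,-19,-8.7,0,0,21,-1],[28,-21,-8.7,0,0,21,-1],[32,-22.8,-8.7,0,0,21,-1],[32,-22.8,-8.7,0,0,21,-1],[32,-22.8,-4,0,0,21,-1],[32,-22.8,-2,0,0,21,-1],[32,-22.8,0,0,0,21,-1],[32,-22.8,0,0,0,21,-1],[32,-22.8,0,0,0,21,-1]],
  ],
)

```text
time_s: 9.15
position: [0.5609, 0.1635, 0.0839]
tcp_rot: [[0.905, 0.425, 0.001], [0.425, -0.905, -0.0], [0.001, 0.0, -1.0]]
force: [0.9, -0.2, 0.8]
opening: 0.004
grasp_force: 0.0
```

Run:
```python
from w import *
p=bot.read_state()["position"];z=p[2]
th=(37.5,30,22,14,6,-2,-10,-18,-26,-31)
rows([push(HP,t,0,-1,z,-65-(37.5-t)*.6) for t in th])
```

```text
[-0.3 -1.4 -0. ] 0.2
[-0.7 -2.6 -0. ] 4.7
[-1.  -3.9 -0. ] 9.5
[-1.2 -5.3 -0. ] 14.3
[-1.1 -6.6 -0. ] 19.1
[-0.9 -8.  -0. ] 23.9
[-0.4 -9.2 -0. ] 28.7
[  0.2 -10.5  -0. ] 33.5
[  1.  -11.6  -0. ] 38.3
[  1.5 -12.2  -0. ] 41.3
yaw -64.830584808253 tilt [ 0.02 -0.04  0.  ]
```

>>> apply_moves(
  steps=[
    [[-0.3,-1.4,0,0,0,0,-1],[-0.7,-2.6,0,0,0,5,-1],[-1,-3.9,0,0,0,10,-1],[-1.2,-5.3,0,0,0,14,-1],[-1.1,-6.6,0,0,0,19,-1],[-0.9,-8,0,0,0,24,-1],[-0.4,-9.2,0,0,0,29,-1],[0.2,-10.5,0,0,0,34,-1],[1,-11.6,0,0,0,38,-1],[1.5,-12.2,0,0,0,41,-1],[1.6,-12.3,0,0,0,41,-1],[1.6,-12.3,0,0,0,41,-1],[1.6,-12.3,0,0,0,41,-1]],
  ],
)

```text
time_s: 10.78
position: [0.5225, 0.2818, 0.0833]
tcp_rot: [[0.962, -0.272, -0.0], [-0.272, -0.962, -0.0], [-0.0, 0.0, -1.0]]
force: [-0.5, 0.1, 0.3]
opening: 0.003
grasp_force: 0.0
```

Run:
```python
from w import *
p=bot.read_state()["position"]
rows([(.55,.23,p[2],-106),(.55,.2,.17,-106),(.467,-.018,.17,-90),(.467,-.018,.12,-90)])
a=bot.capture("side");cv2.imwrite("pics/h1f.png",a)
for th in(37.5,-31.3):
    t=np.radians(th);X=HP+.095*np.array([-np.cos(t),-np.sin(t)])
    for z in(.118,.105,.09):
        u=proj("side",[*X,z]);i,j=u.round().astype(int)[::-1];print(th,z,u,a[i-1:i+2,j-1:j+2].mean((0,1)))
```

```text
[ 4.1  4.2 -0. ] 0.2
[ 4.9  7.1 -8.7] 0.2
[ 2.8 30.4 -8.7] -15.8
[ 2.8 30.4 -3.7] -15.8
yaw -105.78566681621096 tilt [0.01 0.01 0.  ]
37.5 0.118 [242.58 154.41] [168.11 173.78 163.44]
37.5 0.105 [242.78 157.57] [106.56 109.56 101.33]
37.5 0.09 [243.02 161.18] [137.78 131.33 129.78]
-31.3 0.118 [223.89 137.24] [7.11 6.22 6.78]
-31.3 0.105 [224.19 140.38] [5.22 4.67 4.11]
-31.3 0.09 [224.54 143.96] [3.44 2.33 3.33]
```

The hood tab has left its start position. Retreat and move up over the button, then look.

>>> apply_moves(
  steps=[
    [[1,2,0,0,0,0,-1],[3,5,-3,0,0,0,-1],[3,7,-8.7,0,0,0,-1],[3,12,-8.7,0,0,-3,-1],[3,17,-8.7,0,0,-6,-1],[3,22,-8.7,0,0,-10,-1],[3,26,-8.7,0,0,-13,-1],[2.8,30.4,-8.7,0,0,-16,-1],[2.8,30.4,-8.7,0,0,-16,-1],[2.8,30.4,-8.7,0,0,-16,-1]],
  ],
)

```text
time_s: 12.08
position: [0.467, -0.018, 0.1702]
tcp_rot: [[1.0, 0.002, 0.0], [0.002, -1.0, 0.0], [0.0, -0.0, -1.0]]
force: [0.2, 0.1, 0.5]
opening: 0.003
grasp_force: 0.0
```

Run:
```python
from w import *
a=bot.capture("side")
f=lambda im,w,h:cv2.resize(im,(w,h),interpolation=2)
cv2.imwrite("pics/h2.png",np.hstack([f(a[110:200,190:280],400,400),f(a[190:280,270:360],400,400)]))
for P,th,o in((HP,-31.3,(190,110)),(NP,46.8,(270,190))):
    t=np.radians(th);u=proj("side",[*(P+.095*np.array([-np.cos(t),-np.sin(t)])),.122]);print(u,(u-o)*400/90)
s=bot.read_state();p=s["position"];print(p,s["force"]);print((proj("side",[p[0],p[1],p[2]+.016])-[190,110])*400/90)
rows([(.467,-.018,.06,-90)])
```

```text
[223.79 136.26] [150.19 116.72]
[322.23 246.16] [232.13 249.6 ]
[ 0.47 -0.02  0.17] [0.63 0.64 1.11]
[304.59 340.84]
[-0.  0. 11.] 0.2
yaw -89.79863803998835 tilt [-0.02 -0.02  0.  ]
```

View pics/h2.png

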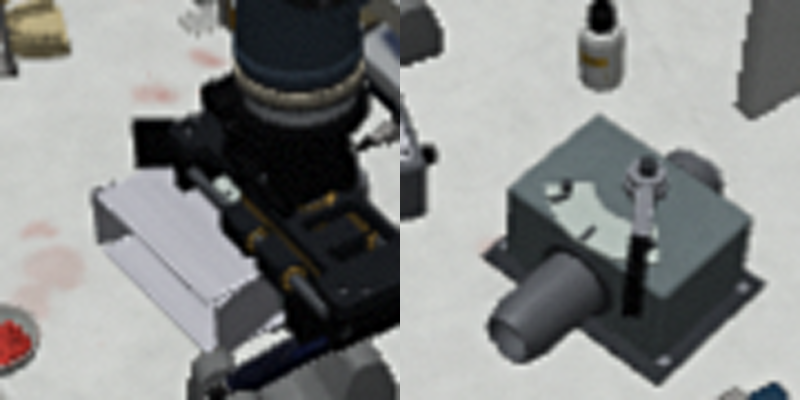

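The nozzle lever is at its shut stop (tab at (637,270)). The hood's tab, at (153,142), is where I predicted. I'll confirm it numerically from the top camera while lowering to just above the button.

>>> apply_moves(
  steps=[
    [[0,0,3,0,0,0,-1],[0,0,6,0,0,0,-1],[0,0,8.5,0,0,0,-1],[0,0,9.5,0,0,0,-1],[0,0,9.5,0,0,0,-1],[0,0,9.5,0,0,0,-1]],
  ],
)

```text
time_s: 12.88
position: [0.4677, -0.018, 0.0759]
tcp_rot: [[1.0, 0.004, 0.002], [0.004, -1.0, -0.0], [0.002, 0.0, -1.0]]
force: [-0.3, 0.4, -1.1]
opening: 0.003
grasp_force: 0.0
```

Run:
```python
from w import *
np.set_printoptions(precision=4,suppress=True)
s=bot.read_state();print(s["position"],s["force"])
a=bot.capture("top").max(2)
for P,th in((HP,-31.3),(NP,46.8)):
    t=np.radians(th);X=P+.095*np.array([-np.cos(t),-np.sin(t)]);u=proj("top",[*X,.118]);j,i=u.round().astype(int)
    y,x=np.where(a[i-10:i+11,j-10:j+11]<50);print(u,len(x));
    if len(x):
        c=at("top",x.mean()+j-10,y.mean()+i-10,.118)[:2];v=c-P;print(X,c,np.hypot(*v),np.degrees(np.arctan2(-v[1],-v[0])))
```

```text
[ 0.4677 -0.018   0.0759] [-0.2583  0.4008 -1.1031]
[142.6789 190.5668] 10
[0.5338 0.2989] [0.5308 0.2905] 0.09365640836851913 -25.93204597690177
[341.3275 197.0019] 17
[ 0.519 -0.239] [ 0.5172 -0.2332] 0.09220287591415648 43.56154479766328
```

Run:
```python
from w import *
b=bot.capture("top")
for im,P,th in((cv2.imread("pics/top0.png"),HP,37.5),(b,HP,-31.3),(cv2.imread("pics/top0.png"),NP,12.4),(b,NP,46.8)):
    a=cv2.resize(im.max(2),None,fx=4,fy=4,interpolation=2)
    t=np.radians(th);X=P+.095*np.array([-np.cos(t),-np.sin(t)]);j,i=proj("top",[*X,.11]).round().astype(int)*4
    for T in(50,65):
        y,x=np.where(a[i-40:i+41,j-40:j+41]<T)
        c=at("top",(x.mean()+j-40+.5)/4-.5,(y.mean()+i-40+.5)/4-.5,.11)[:2];v=c-P;print(len(x),c,np.hypot(*v),np.degrees(np.arctan2(-v[1],-v[0])))
```

```text
368 [0.54 0.19] 0.09873959441922775 39.06119805550625
984 [0.54 0.19] 0.0944691297678622 40.649261191644285
157 [0.53 0.29] 0.09616142171778894 -27.51768876481475
879 [0.53 0.3 ] 0.0954186848374972 -30.235939170651434
358 [ 0.49 -0.19] 0.09768921656949875 11.082926954655097
1279 [ 0.49 -0.19] 0.09510337686490815 13.001917294150028
350 [ 0.52 -0.24] 0.09618657961694776 45.460926132987
954 [ 0.52 -0.24] 0.09359849304510769 46.2922093127567
```

The measured swings are 71° for the hood (69° expected) and 33° for the nozzle (34° expected), so both levers are home. Now I press in small steps.

>>> apply_moves(
  steps=[
    [[0,0,0.4,0,0,0,-1],[0,0,0.8,0,0,0,-1],[0,0,1.2,0,0,0,-1],[0,0,1.5,0,0,0,-1],[0,0,1.5,0,0,0,-1]],
  ],
)

```text
time_s: 13.6
position: [0.4666, -0.0181, 0.0598]
tcp_rot: [[1.0, 0.003, -0.001], [0.003, -1.0, 0.0], [-0.001, -0.0, -1.0]]
force: [-0.1, 0.0, 0.2]
opening: 0.008
grasp_force: 0.0
```

>>> apply_moves(
  steps=[
    [[0,0,0.2,0,0,0,-1],[0,0,0.4,0,0,0,-1],[0,0,0.4,0,0,0,-1],[0,0,0.4,0,0,0,-1]],
  ],
)

```text
time_s: 14.1
position: [0.4669, -0.0181, 0.0562]
tcp_rot: [[1.0, 0.004, 0.0], [0.004, -1.0, -0.0], [0.0, 0.0, -1.0]]
force: [-0.1, 0.2, -0.5]
opening: 0.002
grasp_force: 0.0
```

>>> apply_moves(
  steps=[
    [[0,0,0.2,0,0,0,-1],[0,0,0.4,0,0,0,-1],[0,0,0.4,0,0,0,-1]],
  ],
)

```text
time_s: 14.48
position: [0.4667, -0.0181, 0.052]
tcp_rot: [[1.0, 0.004, -0.0], [0.004, -1.0, 0.0], [-0.0, -0.0, -1.0]]
force: [0.6, 0.2, -0.0]
opening: 0.009
grasp_force: 0.0
```

>>> apply_moves(
  steps=[
    [[0,0,0.2,0,0,0,-1],[0,0,0.4,0,0,0,-1],[0,0,0.4,0,0,0,-1]],
  ],
)

```text
time_s: 14.85
position: [0.467, -0.0182, 0.0482]
tcp_rot: [[1.0, 0.003, 0.0], [0.003, -1.0, -0.0], [0.0, 0.0, -1.0]]
force: [0.5, -0.9, 2.3]
opening: 0.005
grasp_force: 1.3
```

Contact (2.3 N). Press on.

>>> apply_moves(
  steps=[
    [[0,0,0.2,0,0,0,-1],[0,0,0.4,0,0,0,-1],[0,0,0.4,0,0,0,-1]],
  ],
)

```text
time_s: 15.22
position: [0.467, -0.0181, 0.0445]
tcp_rot: [[1.0, 0.004, 0.0], [0.004, -1.0, -0.0], [0.0, 0.0, -1.0]]
force: [-0.7, -0.4, 6.0]
opening: 0.002
grasp_force: 3.4
```

>>> apply_moves(
  steps=[
    [[0,0,0.2,0,0,0,-1],[0,0,0.2,0,0,0,-1]],
  ],
)

```text
time_s: 15.48
position: [0.4671, -0.0182, 0.0442]
tcp_rot: [[1.0, 0.004, 0.001], [0.004, -1.0, -0.001], [0.001, 0.001, -1.0]]
force: [-3.5, 1.4, 23.0]
opening: 0.004
grasp_force: 11.7
```

The button is at its hard stop (23 N, and the position no longer moves). Release.

>>> apply_moves(
  steps=[
    [[0,0,-1,0,0,0,-1],[0,0,-4,0,0,0,-1],[0,0,-9,0,0,0,-1],[0,0,-12,0,0,0,-1],[0,0,-12,0,0,0,-1],[0,0,-12,0,0,0,-1]],
  ],
)

```text
time_s: 16.23
position: [0.466, -0.0179, 0.1612]
tcp_rot: [[1.0, 0.003, -0.002], [0.003, -1.0, 0.001], [-0.002, -0.001, -1.0]]
force: [0.1, 0.1, -0.3]
opening: 0.005
grasp_force: 0.0
```

```bash
python3 -c "
from rig import bot
s=bot.read_state();print(s['position'],s['force']);print(bot.hand_in())"
```

```text
[ 0.46596267 -0.01789076  0.16124626] [ 0.0947879   0.09707024 -0.32890702]
the job is handed in; nothing more can be done
None
```

I shut the nozzle gate, opened the hood gate fully, pressed the start button to its stop and released it, and handed the job in at about 16 s; the hand-in gave no verdict, and I did not re-measure the loose things' positions.

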